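Upend a tile bundle in the tipping cradle

TASK

Turn the bundle of green tiles on the wooden deck up on its end with the tipping cradle: push it along the deck with the fingertips, fully into the hinged metal cradle until it comes up against the upright plate, then push the upper part of that plate (orange patch) over and away until it lies flat, so that the bundle is left standing in the cradle. Only push: do not grip or lift the bundle or the plate, and leave the other things on the bench where they are.

Things in the scene. Friction and masses are not known exactly. Their poses are not given: they have to be found in the camera images.
- upender: Upender: plywood baseboard 380 x 150 x 10 mm, fixed to the table, carrying a wooden deck and a hinged metal cradle. Origin: centre of its underside. x: along its length, the direction of all pushing (deck, cradle, beyond), roughly world -y (robot's right), up to 0.45 rad either way; y across; z up. Hinge line: x 40 mm, z 20 mm, along y.
- deck_top (a point): Middle of the wooden deck's top, 27 mm above the table, axes as the upender's (at its x -116 mm). The deck is 148 mm long (x) and has two side rails, 10 mm high, inner faces at y +-45 mm. The cradle's floor follows on 2 mm beyond it, 1 mm lower, 80 mm long, up to the near face of the upright plate, which is 88 mm wide, its top 160 mm above the table.
- cradle (a joint): Angle of the cradle about its hinge line: 0 at start (floor level, plate upright), 1.571 at its stop (plate flat, pointing along the upender's +x, its near face then up, 20 mm above the table; the floor then upright). The hinge is stiff and stays where it is left at first; past about 0.8 rad it may sink on slowly by itself. About 2 to 4 N on the orange patch turns it.
- cradle_corner (a point): Point on the hinge line, in the middle of the cradle's width; turns with the cradle. Axes: the upender's while the cradle is at 0. In this frame the floor plate spans x -80 to 0, z 0 to 6 mm; the upright plate x 0 to 6 mm (8.5 mm with the rubber), z 0 to 140 mm.
- push_patch (a point): Middle of the orange patch (70 x 34 mm) on the near face of the upright plate, 118 mm above the hinge line; turns with the cradle, axes as cradle_corner.
- far_face (a point): The black rubber sheet (80 x 105 mm) on the far side of the upright plate, the side that faces away from the deck; it must not be touched by the fingers. The point: its middle.
- bundle_mid (a point): Centre of the bundle of green tiles in a grey band on the upender's deck: 46 x 68 mm, 33 mm high as it lies (49 x 72 mm over loose edges), about 0.15 kg. z axis up as it lies; y axis along the 68 mm length, roughly along the upender's x (either way round, up to 0.2 rad askew). It starts 90 to 114 mm behind (-x) the upender's origin.
- stamp: Bystander: wooden rubber stamp with a turned handle, 26 x 52 mm foot, 73 mm tall, standing beside the upender on the side away from the robot. Origin: centre of its underside.
- marker: Bystander: red and white marker pen, 135 mm long, 16 mm thick, lying beside the upender on the robot's side. Origin: its underside, middle.
- spare_bundle: Bystander: another green tile bundle of the same size, lying on the table top to the left. Origin: centre of its underside.
- mug: Bystander: blue and white mug, 78 mm wide, 112 mm with its handle, 92 mm tall, on the table's right side. Origin: centre of its underside.
- block: Bystander: wooden block 58 x 125 x 30 mm, lying on the left. Origin: centre of its underside.
Mind the look-alikes: they are no part of the job. Leave any pink, turquoise or white look-alike of the part that bears bundle_mid alone.

How it is judged:
By the outcome, as a careful person would: the job done as asked, in the order asked, and still so for the second after the job is handed in, with the robot touching nothing.
It also fails if it takes over 48 s, if anything falls off the work surface, if the arm or the gripper's body presses on something with over 40 N, if the wrist force passes 120 N, or if a joint passes its speed limit or range.

ROBOT

A 6-joint arm with a two-finger parallel gripper is mounted at the origin on a cart in front of the work surface, level with it; the furniture and walls round the work are solid. World frame = base frame: x ahead of the robot, y to its left, z up, the work surface at z = 0. Lengths are in m, angles in rad, forces in N, time in s.
With the tool pointing down it reaches from about 0.375 to 0.925 m from the base axis. Payload 5.7 kg.
Tool frame: the origin (TCP) lies midway between the tips of the shut fingers; the grasp point (between the pads) lies 19 mm behind it; z points along the fingers, y is the direction in which the jaws open and shut (so a half turn about z gives the same grasp; the last joint's range is limited). The gripper opens to 85 mm and grips with 20 to 120 N. Pads are 22 mm wide; open, the fingers measure 114 mm over their backs; the gripper's body (76 mm by 85 mm) begins 54 mm behind the grasp point. The pads swing forward as they close: fully open they stand 13 mm farther back than shut.
Start: joints at [-1.393, 0.359, 1.51, -0, 1.272, -0.115], TCP at [0.173, -0.574, 0.231] pointing down, gripper open.
Joint ranges: [-2.97, 2.97], [-1.01, 2.36], [0.21, 2.38], [-0.96, 4.11], [0.2, 2.71], [-2.98, 2.98]. Speed limits (rad/s): [2.39, 2.39, 3.14, 3.14, 3.14, 3.14].

INTERFACE

Orientations are given as a 3x3 rotation matrix whose columns are the frame's x, y, z axes.
In Python, from cell import arm, grab_frame, calibration, cut_out gives the robot as it stands. Calls block until the motion is done:
- arm.movep(position, orientation): joint-space move of the TCP to a pose.
- arm.move_straight(position, feed=0.15, rotation=None): straight line of the TCP; rotation=None keeps the orientation; feed is the mean speed in m/s.
- arm.set_joints(angles): joint-space move.
- arm.grip(opening, newtons=None): finger opening in m; newtons is the grip in N (None keeps the last); returns when the fingers have stopped.
- arm.dwell(seconds).
- arm.solve_ik(position, orientation): joint angles nearest the present ones, or None.
- grab_frame(name): name is "side" or "top" or "wrist"; returns the picture (480x640x3 uint8, red, green, blue); there is no depth.
- calibration(name): a dict with "mtx" (3x3 intrinsics, pixels), "k1" (the pictures are not rectified: a ray, as slopes to the right and down, at radius r is drawn at 1 + k1 r^2 times it, then the intrinsics apply), "world_from_camera" (4x4, takes a point from camera to world coordinates). Camera axes: x right, y down, z forward; pixel columns grow to the right and rows downward; lengths in m; the calibration is good to about 2 mm. A picture is of the moment at which its call begins: read the wrist's pose just before it. calibration takes no time and is no camera call; for the wrist camera it gives the pose at the moment of the call.
A pose or a line that the arm cannot do raises arm.MotionError and nothing moves.
- arm.hand_in(): hands the job in, once; it reports no verdict.
Trained networks look in the newest picture that a camera, given by its name, has taken for a name from the list of things; names that differ only in an ending like _2 or _b are one class to them, and where a whole thing is asked for, a point or a joint stands for the part that bears it (a point fixed in the world has none). Each returns a list of dicts, best first, with "score" (0 to 1); they miss things now and then, are a little off and sometimes report something else, mostly with a low value. They report only what shows in the picture. A call takes as long as a camera call. They do not tell look-alikes from the thing itself.
- cut_out(camera, name): "pixels" (480x640 bool, what is visible of it) and "location" ([column, row] in pixels, amid what is visible of it).
Readings, each from a call of its own:
- arm.get_clock(): time.
- arm.get_joint_positions(): joint angles.
- arm.get_qd(): joint speeds.
- arm.get_tau(): joint torques, N m.
- arm.get_eef_pos(): TCP position.
- arm.get_orientation(): TCP orientation.
- arm.get_wrist_force(): force on the tool from outside, world axes, zero at the start.
- arm.get_ft_torque(): the same for the moment, N m.
- arm.get_opening(): finger opening in m.
Only numpy, scipy, OpenCV 4.12 (cv2) and the standard library are available. Lean on these libraries where they do the work, as an engineer would, in place of code of your own. Each camera call takes 0.05 s, during which the arm holds its last target.

## Working session

There is one attempt and no reset: what is moved stays moved. The work goes in short steps, each a Python script; the robot and the scene stay as the last script left them, time stands still between calls to the robot, and variables do not carry over. Pictures are saved under pics/ and viewed, and the job is handed in when it is done.

```bash
ls; mkdir -p pics; python3 - <<'E'
from cell import arm, grab_frame, calibration, cut_out
import cv2,numpy as np
for n in ("side","top","wrist"):
    im=grab_frame(n); cv2.imwrite(f"pics/{n}0.png",im[:,:,::-1])
    c=calibration(n); print(n,c["mtx"].tolist(),c["k1"],np.round(c["world_from_camera"],3).tolist())
    for t in (["upender","bundle_mid","cradle","stamp","marker"] if n!="wrist" else []):
        print(t,[(round(d["score"],2),np.round(d["location"]).tolist(),int(d["pixels"].sum())) for d in cut_out(n,t)])
print(arm.get_clock())
E
```

```text
pics
side [[591.7268346744266, 0.0, 324.11661620986035], [0.0, 591.7268346744266, 237.65398659862433], [0.0, 0.0, 1.0]] 0.02441635505383213 [[-0.905, -0.242, 0.35, 0.042], [-0.425, 0.559, -0.712, 1.111], [-0.023, -0.793, -0.609, 1.022], [0.0, 0.0, 0.0, 1.0]]
upender [(0.61, [329.0, 266.0], 5373)]
bundle_mid [(0.91, [345.0, 342.0], 752), (0.74, [243.0, 274.0], 450), (0.69, [408.0, 252.0], 483)]
cradle [(0.56, [329.0, 239.0], 1907)]
stamp [(0.71, [282.0, 242.0], 314)]
marker [(0.51, [361.0, 293.0], 186)]
top [[445.414941682216, 0.0, 309.979367879604], [0.0, 445.414941682216, 235.20090397936784], [0.0, 0.0, 1.0]] -0.008597275108263738 [[-0.019, -0.989, 0.148, 0.407], [-1.0, 0.018, -0.007, 0.043], [0.004, -0.148, -0.989, 1.257], [0.0, 0.0, 0.0, 1.0]]
upender [(0.56, [311.0, 242.0], 6544)]
bundle_mid [(0.85, [271.0, 241.0], 421), (0.8, [224.0, 301.0], 501), (0.74, [268.0, 181.0], 470), (0.64, [359.0, 308.0], 436)]
cradle [(0.88, [310.0, 243.0], 1051)]
stamp []
marker [(0.58, [291.0, 284.0], 224)]
wrist [[405.8079148434704, 0.0, 317.0603151717655], [0.0, 405.8079148434704, 238.80913276494238], [0.0, 0.0, 1.0]] 0.010178997158104422 [[0.288, -0.917, -0.277, 0.243], [-0.958, -0.276, -0.083, -0.553], [-0.0, 0.289, -0.957, 0.375], [0.0, 0.0, 0.0, 1.0]]
0.65
```

View pics/top0.png

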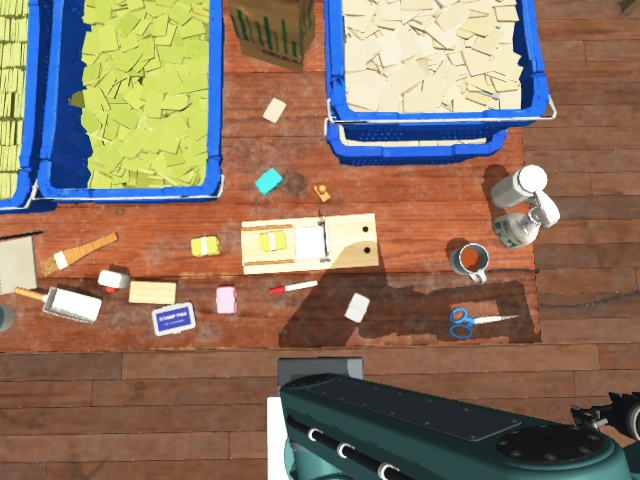

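View pics/side0.png

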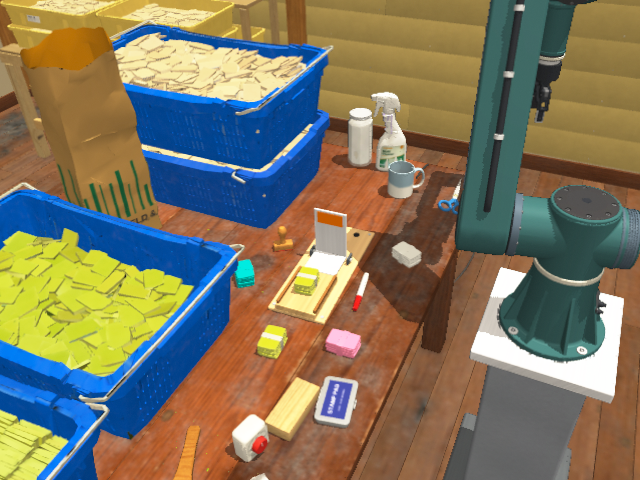

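```bash
python3 - <<'E'
import cv2
a=cv2.imread("pics/top0.png")[150:330,200:400];cv2.imwrite("pics/topc.png",cv2.resize(a,None,fx=4,fy=4)[:600] if 0 else cv2.resize(a,(660,594)))
a=cv2.imread("pics/side0.png")[180:390,200:470];cv2.imwrite("pics/sidec.png",cv2.resize(a,(770,599)))
E
```

```text
(no output)
```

View pics/topc.png

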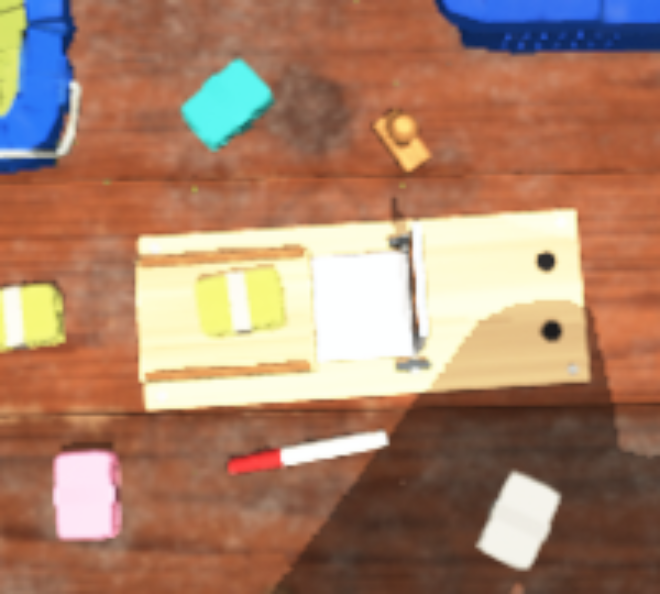

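View pics/sidec.png

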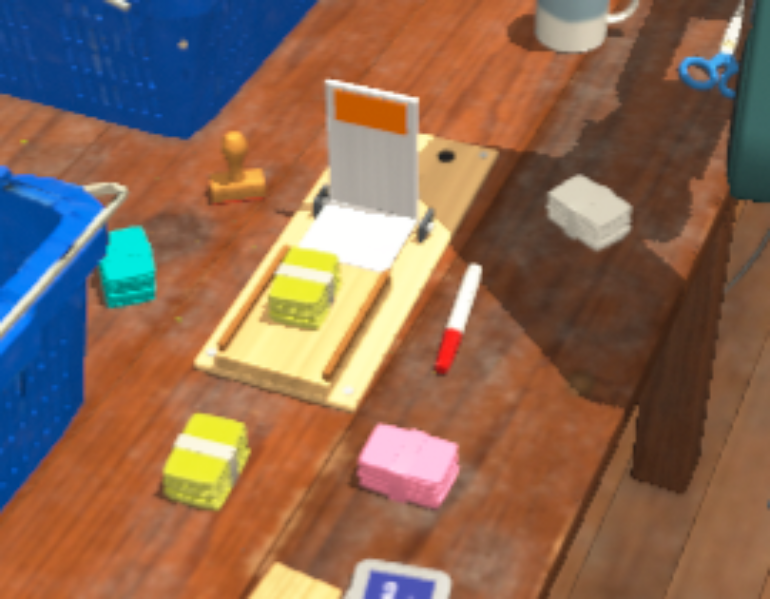

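The target is the green bundle on the deck, top (271,241) and side (308,280). Look-alikes in the top view:
- spare green bundle on the table (205,245)
- turquoise (268,181)
- pink (227,299)
- white (357,307)

The bundle on the deck between the rails is the one described. Next I'll measure it.

```bash
cat > h.py <<'E'
from cell import arm, grab_frame, calibration, cut_out
import cv2,numpy as np
def unproj(c,px,z):
    px=np.atleast_2d(np.array(px,float)); K=c["mtx"];k=c["k1"]
    d=(px-K[:2,2])/K[0,0]; u=d.copy()
    for _ in range(10): u=d/(1+k*(u**2).sum(1,keepdims=True))
    T=np.array(c["world_from_camera"]); r=np.c_[u,np.ones(len(u))]@T[:3,:3].T; o=T[:3,3]
    return o+r*((z-o[2])/r[:,2])[:,None]
def proj(c,P):
    T=np.array(c["world_from_camera"]);P=np.atleast_2d(P); q=(P-T[:3,3])@T[:3,:3]; u=q[:,:2]/q[:,2:]
    return u*(1+c["k1"]*(u**2).sum(1,keepdims=True))*c["mtx"][0,0]+np.array(c["mtx"])[:2,2]
E
python3 - <<'E'
from h import *
c=calibration("top")
px=np.array([(137,238),(575,209),(590,381),(147,410)])/3.3+[200,150]-0.35
P=unproj(c,px,.01);print(P.round(4)); print(np.linalg.norm(P-np.roll(P,-1,0),axis=1))
o=P.mean(0); d=P[1]+P[2]-P[0]-P[3];d/=np.linalg.norm(d);print(o,d,np.arctan2(d[1],d[0]))
b=np.array([(196,275),(282,264),(287,322),(203,336)])/3.3+[200,150]-0.35
B=unproj(c,b,.06);print(B.round(4),B.mean(0)); print(np.linalg.norm(B-np.roll(B,-1,0),axis=1))
r=B.mean(0)-o; print("in upender",r@d, r[1]*d[0]-r[0]*d[1])
e=B[1]+B[2]-B[0]-B[3];print(np.arctan2(e[1],e[0]))
print(arm.get_orientation())
E
```

```text
[[ 0.6348  0.2293  0.01  ]
 [ 0.6535 -0.1493  0.01  ]
 [ 0.5044 -0.1561  0.01  ]
 [ 0.4867  0.2202  0.01  ]]
[0.37900239 0.14927539 0.37672235 0.14838258]
[0.56982781 0.03600653 0.01      ] [ 0.04826847 -0.9988344   0.        ] -1.5225090896214681
[[0.5938 0.1731 0.06  ]
 [0.6017 0.1021 0.06  ]
 [0.5534 0.0985 0.06  ]
 [0.5431 0.1674 0.06  ]] [0.57300417 0.1352872  0.06      ]
[0.07137361 0.04839382 0.06965917 0.05096658]
in upender -0.09901162426030118 0.007964788838651926
-1.4412274406922152
[[ 9.57422656e-01  2.88689898e-01 -2.99657335e-05]
 [ 2.88689898e-01 -9.57422656e-01  1.46276553e-05]
 [-2.44670158e-05 -2.26556532e-05 -9.99999999e-01]]
```

```bash
cat >> h.py <<'E'
O=np.array([0.5698,0.0360,0]); yaw=-1.5225
d=np.array([np.cos(yaw),np.sin(yaw),0]); n=np.array([-d[1],d[0],0])
R=np.c_[-d,n,[0,0,-1.]]
def U(x,y,z): return O+d*x+n*y+np.array([0,0,z])
E
python3 - <<'E'
from h import *
print(arm.solve_ik(U(-163,0,0)*0+U(-.163,.007,.28),R), arm.solve_ik(U(.16,.0,.03),R))
p=arm.get_eef_pos()
arm.move_straight([p[0],p[1],.34],feed=.3)
arm.movep(U(-.163,.007,.28),R)
arm.grip(.014,20)
print(arm.get_clock(),arm.get_eef_pos(),U(-.163,.007,.28),arm.get_opening(),arm.get_wrist_force())
for nme in("wrist","top"): 
    cv2.imwrite(f"pics/{nme}1.png",grab_frame(nme)[:,:,::-1])
c=calibration("wrist")
im=cv2.imread("pics/wrist1.png")
for x,y,z in [(-.19,.075,.01),(-.19,-.075,.01),(-.099,.008,.06),(.04,.044,.16),(.04,-.044,.16),(-.042,.045,.037),(-.042,-.045,.037),(-.135,.005,.06)]:
    q=proj(c,U(x,y,z))[0]; cv2.circle(im,tuple(np.int32(q.round())),3,(255,0,255),1)
cv2.imwrite("pics/wrist1m.png",im)
E
```

```text
[ 2.22158084e-01  3.24230895e-01  1.43901162e+00 -4.44089210e-16
  1.37835014e+00  1.73861757e-01] [-3.28107563e-01  5.86632138e-01  1.71403037e+00 -4.44089210e-16
  8.40930143e-01 -3.76403890e-01]
4.8833 [0.56890715 0.19918071 0.27999773] [0.5689226  0.19914788 0.28      ] 0.014134720161458834 [ 0.14962938 -0.45949511 -0.27252428]
```

View pics/wrist1m.png

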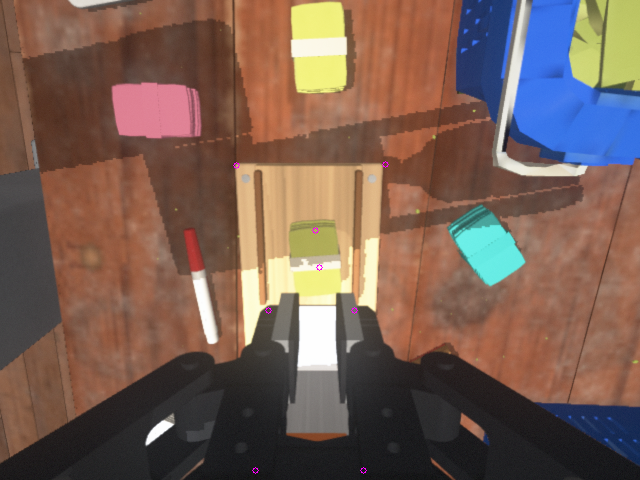

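The wrist view shows the deck's rear corners at (238,165) and (383,165), which match the projected model to 2–3 mm. The bundle is at about (315,258), at y ≈ +6 mm. I'll go down behind it and push.

```bash
python3 - <<'E'
from h import *
f=lambda: (arm.get_wrist_force()@d, arm.get_wrist_force()[2])
arm.move_straight(U(-.163,.006,.042),feed=.15)
print(np.round(f(),2))
arm.move_straight(U(-.100,.006,.042),feed=.06); print(arm.get_clock(),np.round(f(),2))
arm.move_straight(U(-.050,.006,.042),feed=.06); print(arm.get_clock(),np.round(f(),2))
for x in np.arange(-.048,-.036,.001):
    arm.move_straight(U(x,.006,.042),feed=.04); a=f(); print(round(x,4),np.round(a,2))
    if a[0]<-4: break
print(arm.get_clock(),arm.get_eef_pos())
for k in("wrist","top","side"): cv2.imwrite(f"pics/{k}2.png",grab_frame(k)[:,:,::-1])
a=cv2.imread("pics/top2.png")[150:330,200:400];b=cv2.imread("pics/side2.png")[180:360,240:420]
cv2.imwrite("pics/c2.png",np.hstack([cv2.resize(a,(420,378)),cv2.resize(b,(378,378))]))
E
```

```text
[-0.06 -0.62]
7.9167 [ 0.39 -0.67]
8.9 [ 0.13 -0.29]
-0.048 [-0.03  0.25]
-0.047 [-1.08 -0.15]
-0.046 [-1.33  0.17]
-0.045 [-1.53  0.56]
-0.044 [-1.41  0.05]
-0.043 [-0.96  0.71]
-0.042 [-0.69 -0.48]
-0.041 [0.05 0.11]
-0.04 [-3.59  1.02]
-0.039 [-7.33  1.02]
11.4 [0.5738485  0.07643252 0.04208079]
```

View pics/c2.png

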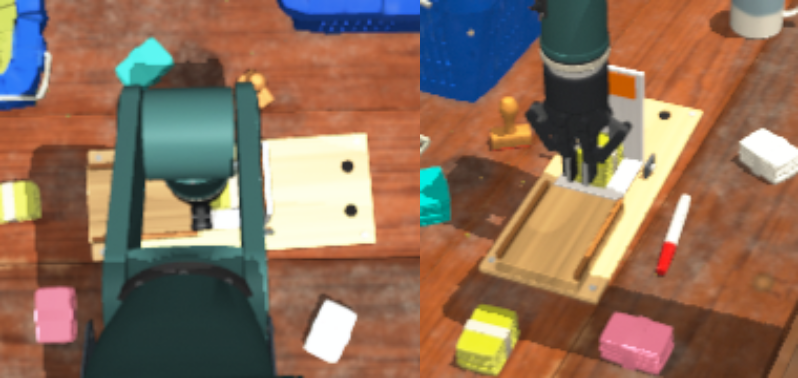

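View pics/wrist2.png

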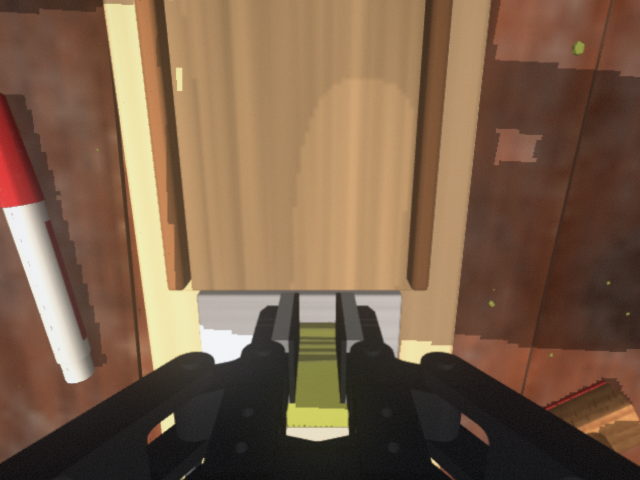

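The bundle is up against the plate: the force rose steeply to 7 N at TCP x = −39 mm, which fits 68–70 mm of bundle plus half a finger. The wrist picture shows its rear edge about 10 mm inside the cradle floor, whose edge is at row 292. Next I'll retreat and tilt the plate.

```bash
python3 - <<'E'
from h import *
f=lambda: np.round([arm.get_wrist_force()@d, arm.get_wrist_force()[2]],2)
arm.move_straight(U(-.065,.006,.042),feed=.08)
arm.move_straight(U(-.065,.006,.132),feed=.15)
cv2.imwrite("pics/wrist3.png",grab_frame("wrist")[:,:,::-1])
arm.move_straight(U(.015,.0,.132),feed=.12)
print(f())
r=.112
for t in np.arange(0,.81,.1):
    arm.move_straight(U(.04+r*np.sin(t)-.010,0,.02+r*np.cos(t)),feed=.05); print(round(t,2),f())
print(arm.get_clock())
for k in("side",): cv2.imwrite(f"pics/{k}3.png",grab_frame(k)[:,:,::-1])
b=cv2.imread("pics/side3.png")[180:360,240:420]
cv2.imwrite("pics/c3.png",cv2.resize(b,(590,590)))
E
```

```text
[0.8  0.05]
0.0 [-0.65 -0.87]
0.1 [ 0.6  -0.04]
0.2 [-0.85 -0.18]
0.3 [-0.31 -0.43]
0.4 [-0.35 -0.3 ]
0.5 [0.68 0.75]
0.6 [0.26 0.06]
0.7 [-0.06 -0.03]
0.8 [0.36 0.2 ]
17.0917
```

View pics/c3.png

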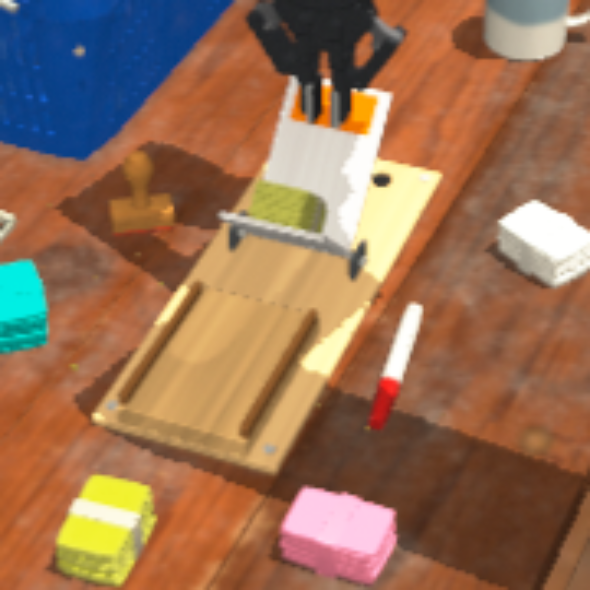

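The plate is tilted about 0.8 rad, the fingertips are on the orange patch at (340,110), and the bundle is riding in the cradle. I'll carry on to the stop.

```bash
python3 - <<'E'
from h import *
f=lambda: np.round([arm.get_wrist_force()@d, arm.get_wrist_force()[2]],2)
r=.112
for t in [.9,1.,1.1,1.2,1.3,1.4,1.5,1.571]:
    arm.move_straight(U(.04+r*np.sin(t)-.010,0,.02+r*np.cos(t)),feed=.05); print(round(t,2),f())
for z in np.arange(.019,.012,-.001):
    arm.move_straight(U(.142,0,z),feed=.03); a=f();print(z,a)
    if a[1]>6: break
arm.dwell(.2)
print(arm.get_clock())
for k in("side",): cv2.imwrite(f"pics/{k}4.png",grab_frame(k)[:,:,::-1])
b=cv2.imread("pics/side4.png")[180:360,240:420]
cv2.imwrite("pics/c4.png",cv2.resize(b,(590,590)))
E
```

```text
0.9 [ 0.38 -0.36]
1.0 [0.54 0.15]
1.1 [ 0.01 -0.54]
1.2 [-0.43 -0.49]
1.3 [ 0.04 -1.1 ]
1.4 [-1.02  0.14]
1.5 [-0.03  0.19]
1.57 [0.29 4.11]
0.019 [-0.73 12.92]
20.525
```

View pics/c4.png

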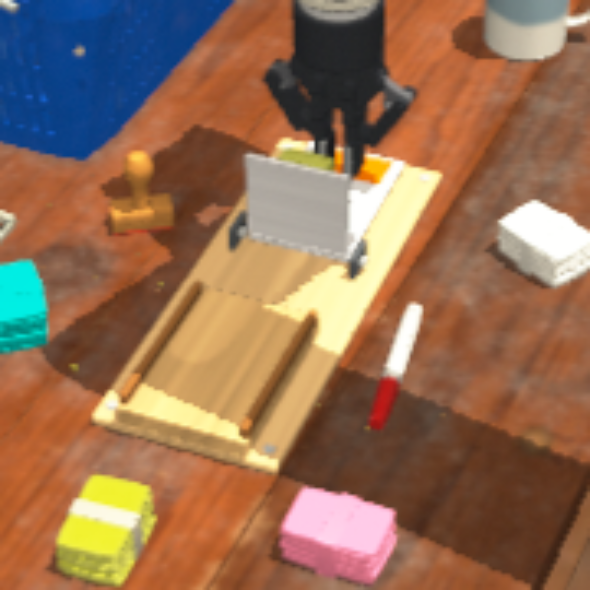

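Plate flat at its stop, at 13 N on z = 19 mm. I'll retreat straight up and check.

```bash
python3 - <<'E'
from h import *
arm.move_straight(U(.147,0,.03),feed=.05)
arm.move_straight(U(.155,0,.30),feed=.2)
arm.movep([0.3,-0.45,.33],arm.get_orientation())
arm.dwell(.5)
print(arm.get_clock(),arm.get_wrist_force(),arm.get_eef_pos())
for k in("side","top"):
    im=grab_frame(k)[:,:,::-1].copy(); cv2.imwrite(f"pics/{k}5.png",im)
    print(k,[(round(q["score"],2),np.round(q["location"]).tolist(),int(q["pixels"].sum())) for q in cut_out(k,"bundle_mid")])
a=cv2.imread("pics/top5.png")[150:330,200:400];b=cv2.imread("pics/side5.png")[180:360,240:420]
# model: standing bundle top (z .088..) & plate tip
c=calibration("top")
for x,y,z in [(.046,.0,.088),(.18,.044,.02),(.18,-.044,.02),(.04,.044,.1),(.04,-.044,.1)]:
    print(proj(c,U(x,y,z)).round(1))
cv2.imwrite("pics/c5.png",np.hstack([cv2.resize(a,(420,378),interpolation=2),cv2.resize(b,(378,378),interpolation=2)]))
E
```

```text
24.5583 [ 0.55401832  0.01468933 -0.30531559] [ 0.30015716 -0.44991464  0.32998831]
side [(0.88, [409.0, 254.0], 494), (0.85, [241.0, 272.0], 438), (0.78, [343.0, 341.0], 769), (0.62, [334.0, 227.0], 84)]
top [(0.66, [268.0, 181.0], 467), (0.66, [224.0, 300.0], 496), (0.59, [358.0, 309.0], 451), (0.51, [330.0, 239.0], 158)]
[[326.9 238.3]]
[[372.2 223.1]]
[[374.9 254.1]]
[[323.7 221.3]]
[[326.1 254.4]]
```

View pics/c5.png

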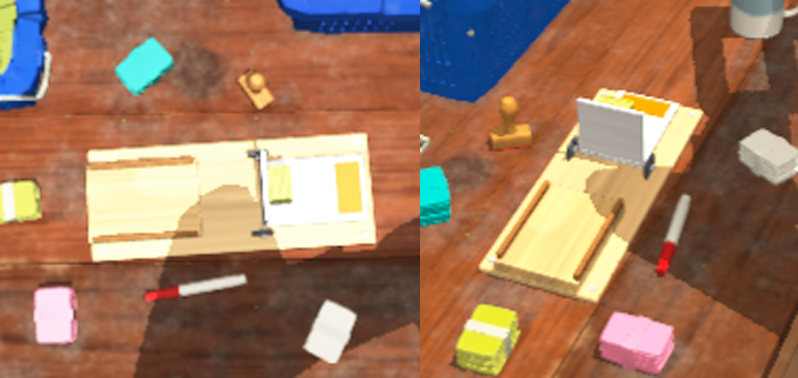

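The top view shows the bundle at (333,237) with an upright footprint of about 30 × 47 mm against the cradle floor. The plate is flat and the bystanders have not moved, so I'm handing in.

```bash
python3 -c "
from h import *
arm.hand_in(); print(arm.get_clock())"
```

```text
the job is handed in; nothing more can be done
the job is handed in; nothing more can be done
```

The bundle of green tiles is standing on its end in the cradle with the plate flat, and I handed the job in at about 24.6 s of the 48 s.

- **Push:** I pushed the bundle along the deck with the fingertips until it came up against the upright plate. The contact force rose to 7 N, and the bundle's rear edge was about 10 mm inside the cradle.
- **Tilt:** I pushed the orange patch over along its arc to the stop. The plate came firm at 20 mm height, and I pressed it to 13 N.
- **Final pictures:** With the arm clear, the top view shows an upright footprint of about 30 × 47 mm on the flat plate, against the upright cradle floor. In the pictures the stamp, marker, spare bundle and coloured look-alikes have not moved.
- **Off in the checks:** The bundle sits about 6 mm off the cradle's centreline, well inside its width. The network found the standing bundle in both final views, but with middling scores (0.62 in the side view, 0.51 in the top view). In the top view it missed the spare bundle, though that is visible in its place. No check failed.

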